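# Replace the short core plug in a test set

### The job

The left-hand timber rack holds a test set of four rock core plugs that should all be the same size, but one has been cut too short. Lay the short plug down in a free groove of the spares rack on the right, and lay the one spare that matches the other three in length and thickness into the place it leaves in the set, fully down in the groove between the end rails. Set the plugs down gently, without dropping them, and leave the other plugs and everything else where they are.

Things in the scene. Friction and masses are not known exactly. Their poses are not given: they have to be found in the camera images.
- set_rack: Timber rack of the test set, fixed, on the robot's left: board 262 x 89 x 8 mm, origin under its centre at worktop height. Four V grooves, 62 mm apart along its x, each running along its y; sides slope 30 degrees, 6 mm high. A rail at each groove end, 12 mm thick, top 22 mm above the worktop, 65 mm clear between: 60 mm plugs go down, longer ones do not. 32 mm free between neighbouring plugs.
- spares_rack: Timber rack of the spares, fixed, on the robot's right, built like the set rack but deeper: board 262 x 114 x 8 mm, the same four grooves 62 mm apart along its x, running along its y, 90 mm clear between the rails. Origin under its centre at worktop height. Three grooves hold a spare each, one is empty.
- plug_a: Loose drilled core plug of grey banded stone, a cylinder with sawn flat ends, lying level in a groove. Origin at its middle; its axis is the body's own y. 30 mm in diameter, 60 mm long, about 0.1 kg. One of the three right plugs of the set, in any of the set rack's grooves; stays where it is.
- plug_b: Loose drilled core plug of grey banded stone, a cylinder with sawn flat ends, lying level in a groove. Origin at its middle; its axis is the body's own y. 30 mm in diameter, 60 mm long, about 0.1 kg. One of the three right plugs of the set, in any of the set rack's grooves; stays where it is.
- plug_c: Loose drilled core plug of grey banded stone, a cylinder with sawn flat ends, lying level in a groove. Origin at its middle; its axis is the body's own y. 30 mm in diameter, 60 mm long, about 0.1 kg. One of the three right plugs of the set, in any of the set rack's grooves; stays where it is.
- plug_short: Loose drilled core plug of grey banded stone, a cylinder with sawn flat ends, lying level in a groove. Origin at its middle; its axis is the body's own y. 30 mm in diameter but only 42 mm long, about 75 g: the wrong part of the set, in any of the set rack's grooves.
- spare_match: Loose drilled core plug of grey banded stone, a cylinder with sawn flat ends, lying level in a groove. Origin at its middle; its axis is the body's own y. 30 mm in diameter, 60 mm long, about 0.1 kg: the spare that matches the set, in any of the first three grooves of the spares rack.
- spare_long: Loose drilled core plug of grey banded stone, a cylinder with sawn flat ends, lying level in a groove. Origin at its middle; its axis is the body's own y. 30 mm in diameter, 80 mm long, about 0.14 kg: a spare not yet trimmed, in any of the first three grooves of the spares rack; stays where it is.
- spare_thin: Loose drilled core plug of grey banded stone, a cylinder with sawn flat ends, lying level in a groove. Origin at its middle; its axis is the body's own y. Only 22 mm in diameter, 60 mm long, about 57 g: a spare of a smaller core size, in any of the first three grooves of the spares rack; its axis lies 21 mm above the worktop; stays where it is.
- tin: Plain tin, 66 mm across, 83 mm tall, standing loose behind the paper carton. Origin at the centre of its underside. To be left alone. (The open paper carton, 220 x 310 mm and 105 mm tall, is fixed between the two racks: carry things over it.)
- wash_bottle: White wash bottle with a bent spout, 59 x 88 mm, 178 mm tall, standing loose behind the paper carton. Origin at the centre of its underside. To be left alone.
- sample_tube_rack: Small wooden rack full of capped vials, 48 x 112 mm, 65 mm tall, standing loose behind the paper carton. Origin at the centre of its underside. To be left alone.
- set_rack_groove0 (a point): Middle of groove 0 of the set rack (-93 mm along the rack's x), at the height of the axis of a 30 mm plug that lies fully down in it (25 mm above the worktop, 17 mm above the board). Axes as the rack's.
- spares_rack_groove0 (a point): Middle of groove 0 of the spares rack (-93 mm along the rack's x), at the height of the axis of a 30 mm plug lying in it (25 mm above the worktop). Axes as the rack's. Holds a spare at the start.
- set_rack_groove1 (a point): Middle of groove 1 of the set rack (-31 mm along the rack's x), at the height of the axis of a 30 mm plug that lies fully down in it (25 mm above the worktop, 17 mm above the board). Axes as the rack's.
- spares_rack_groove1 (a point): Middle of groove 1 of the spares rack (-31 mm along the rack's x), at the height of the axis of a 30 mm plug lying in it (25 mm above the worktop). Axes as the rack's. Holds a spare at the start.
- set_rack_groove2 (a point): Middle of groove 2 of the set rack (+31 mm along the rack's x), at the height of the axis of a 30 mm plug that lies fully down in it (25 mm above the worktop, 17 mm above the board). Axes as the rack's.
- spares_rack_groove2 (a point): Middle of groove 2 of the spares rack (+31 mm along the rack's x), at the height of the axis of a 30 mm plug lying in it (25 mm above the worktop). Axes as the rack's. Holds a spare at the start.
- set_rack_groove3 (a point): Middle of groove 3 of the set rack (+93 mm along the rack's x), at the height of the axis of a 30 mm plug that lies fully down in it (25 mm above the worktop, 17 mm above the board). Axes as the rack's.
- spares_rack_groove3 (a point): Middle of groove 3 of the spares rack (+93 mm along the rack's x), at the height of the axis of a 30 mm plug lying in it (25 mm above the worktop). Axes as the rack's. This one is empty at the start.
There are look-alikes about, which are no part of the job. What is shaped like the plug_short but orange or red is not meant.

How it is judged:
At the end, for the whole second after the job is handed in: The matching spare rests fully down in the freed set groove (6 mm from its middle, 0.07 rad); the short plug rests in a groove of the spares rack (5 mm from its centre line, 4 mm in height, 0.12 rad, anywhere between the rails); the other plugs are within 12 mm of where they were ((distance between spare_match and set_rack_groove0 below 0.006 m or distance between spare_match and set_rack_groove1 below 0.006 m or distance between spare_match and set_rack_groove2 below 0.006 m or distance between spare_match and set_rack_groove3 below 0.006 m) and angle between the y axis of spare_match and the y axis of set_rack, either way round below 0.07 rad and ((x of plug_short in the frame of spares_rack_groove0 between -0.005 and 0.005 m and y of plug_short in the frame of spares_rack_groove0 between -0.027 and 0.027 m and z of plug_short in the frame of spares_rack_groove0 between -0.004 and 0.004 m) or (x of plug_short in the frame of spares_rack_groove1 between -0.005 and 0.005 m and y of plug_short in the frame of spares_rack_groove1 between -0.027 and 0.027 m and z of plug_short in the frame of spares_rack_groove1 between -0.004 and 0.004 m) or (x of plug_short in the frame of spares_rack_groove2 between -0.005 and 0.005 m and y of plug_short in the frame of spares_rack_groove2 between -0.027 and 0.027 m and z of plug_short in the frame of spares_rack_groove2 between -0.004 and 0.004 m) or (x of plug_short in the frame of spares_rack_groove3 between -0.005 and 0.005 m and y of plug_short in the frame of spares_rack_groove3 between -0.027 and 0.027 m and z of plug_short in the frame of spares_rack_groove3 between -0.004 and 0.004 m)) and angle between the y axis of plug_short and the y axis of spares_rack, either way round below 0.12 rad and linear speed of each of spare_match, plug_short below 0.02 m/s and distance of each of plug_a, plug_b, plug_c, spare_long, spare_thin from where it was at the start of the episode below 0.012 m); the robot touches nothing.
It fails at once if the short plug or the matching spare is dropped or thrown instead of being laid down (falls free of the fingers faster than 0.6 m/s, a drop of about 2 cm) ((linear speed of spare_match above 0.6 m/s and contact force between the fingers and spare_match below 0.05 N) or (linear speed of plug_short above 0.6 m/s and contact force between the fingers and plug_short below 0.05 N)).
It fails at once if another plug is carried off or knocked out of its groove (moved more than 25 mm) (distance of any of plug_a, plug_b, plug_c, spare_long, spare_thin from where it was at the start of the episode above 0.025 m).
It fails at once if the tin, the wash bottle or the vial rack is pushed more than 30 mm (distance of any of tin, wash_bottle, sample_tube_rack from where it was at the start of the episode above 0.03 m).
It also fails if it takes over 69 s, if anything falls off the work surface, if the arm or the gripper's body presses on something with over 40 N, if the wrist force passes 120 N, or if a joint passes its speed limit or range.

### The arm

A 6-joint arm with a two-finger parallel gripper is mounted at the origin on a cart in front of the work surface, level with it; the furniture and walls round the work are solid. World frame = base frame: x ahead of the robot, y to its left, z up, the work surface at z = 0. Lengths are in m, angles in rad, forces in N, time in s.
With the tool pointing down it reaches from about 0.4 to 0.825 m from the base axis. Payload 7 kg.
Tool frame: the origin (TCP) lies between the finger pads; the fingertips stand ctrl.tcp_to_tips ahead of it and the grasp point (between the pads) lies 11 mm behind it (ctrl.tcp_to_tips is the distance from the TCP to the fingertips, in m); z points along the fingers, y is the line along which they close (so a half turn about z gives the same grasp; the last joint's range is limited). The gripper opens to 85 mm and grips with 20 to 120 N. Pads are 22 mm wide; open, the fingers measure 114 mm over their backs; the gripper's body (76 mm by 85 mm) begins 54 mm behind the grasp point. The pads swing forward as they close: fully open they stand 13 mm farther back than shut.
Start: joints at [1.478, 0.359, 0.012, 0, -1.224, -0.288], TCP at [0.251, 0.627, 0.239] pointing down, gripper open.
Joint ranges: [-3.07, 3.07], [-1.43, 2.12], [-1.02, 1.25], [-3.03, 1.67], [-3.05, -0], [-3.03, 3.03]. Speed limits (rad/s): [2.39, 2.39, 3.01, 3.14, 3.14, 3.14].

### API

Orientations are given as a unit quaternion [x, y, z, w].
In Python, from bench import ctrl gives the robot as it stands. Calls block until the motion is done:
- ctrl.movep(position, orientation): joint-space move of the TCP to a pose.
- ctrl.move_l(position, v=0.15, attitude=None, force_limit=None): straight line of the TCP; attitude=None keeps the orientation; v is the mean speed in m/s. With force_limit (N) it stops when the force on the tool has changed by that much, and returns True; else False.
- ctrl.move_joints(angles): joint-space move.
- ctrl.open() and ctrl.clamp(): open the fingers fully, or close them until they stop; the grip force is fixed at half the most.
- ctrl.sleep(seconds).
- ctrl.inverse_kinematics(position, orientation): joint angles nearest the present ones, or None.
- ctrl.camera(name): name is "scene" or "top" or "wrist"; returns (picture, depth): 420x560x3 uint8, blue, green, red; 420x560 float32, m along the optical axis (not along the pixel's ray), 0 where there is no reading.
- ctrl.get_calibration(name): a dict with "camera_matrix" (3x3 intrinsics, pixels), "origin" and "attitude" of the camera in the world. Camera axes: x right, y down, z forward; pixel columns grow to the right and rows downward; lengths in m; the calibration is good to about 2 mm. A picture is of the moment at which its call begins: read the wrist's pose just before it. get_calibration takes no time and is no camera call; for the wrist camera it gives the pose at the moment of the call.
A pose or a line that the arm cannot do raises ctrl.PlanningError and nothing moves.
- ctrl.close_job(): hands the job in; it is judged then, once.
Trained networks look in the newest picture that a camera, given by its name, has taken for a name from the list of things; names that differ only in an ending like _2 or _b are one class to them, and where a whole thing is asked for, a point or a joint stands for the part that bears it (a point fixed in the world has none). Each returns a list of dicts, best first, with "p" (0 to 1); they miss things now and then, are a little off and sometimes report something else, mostly with a low value. They report only what shows in the picture. A call takes as long as a camera call. They do not tell look-alikes from the thing itself.
- ctrl.look_for(query, camera): "point" ([column, row] in pixels, amid what is visible of it).
Readings, each from a call of its own:
- ctrl.current_clock(): time.
- ctrl.current_joint_pos(): joint angles.
- ctrl.current_joint_velocities(): joint speeds.
- ctrl.current_tau(): joint torques, N m.
- ctrl.current_tool_pos(): TCP position.
- ctrl.current_tool_rot(): TCP orientation.
- ctrl.current_force(): force on the tool from outside, world axes, zero at the start.
- ctrl.current_moment(): the same for the moment, N m.
- ctrl.current_opening(): finger opening in m.
- ctrl.current_grip_force(): force on a finger pad.
Only numpy, scipy, OpenCV 4.12 (cv2) and the standard library are available. Lean on these libraries where they do the work, as an engineer would, in place of code of your own. Each camera call takes 0.05 s, during which the arm holds its last target. There are 200 camera calls.

## Working session

There is one attempt and no reset: what is moved stays moved. The work goes in short steps, each a Python script; the robot and the scene stay as the last script left them, time stands still between calls to the robot, and variables do not carry over. Pictures are saved under pics/ and viewed, at most 10 in all, crops included, and the job is handed in when it is done.

```bash
mkdir -p pics; ls
python3 - <<'E'
from bench import ctrl
import cv2
for n in ["top","scene"]:
    im,d=ctrl.camera(n); cv2.imwrite(f"pics/{n}0.png",im)
    c=ctrl.get_calibration(n); print(n,c)
    for q in ["plug_a","plug_short","spare_match","set_rack","spares_rack"] if n=="top" else []:
        print(q,[(r["point"],round(r["p"],2)) for r in ctrl.look_for(q,n)])
print(ctrl.tcp_to_tips,ctrl.current_tool_rot(),ctrl.current_clock())
E
```

```text
pics
top {'camera_matrix': array([[533.43264255,   0.        , 286.7208512 ],
       [  0.        , 533.43264255, 205.9411671 ],
       [  0.        ,   0.        ,   1.        ]]), 'origin': array([0.27749563, 0.02523773, 1.40425711]), 'attitude': array([-0.69446985,  0.71443188, -0.05735702,  0.06331574])}
plug_a [([184.1, 197.8], 0.78), ([171.1, 224.4], 0.72), ([191.4, 182.2], 0.69), ([158.3, 240.6], 0.69), ([402.6, 212.6], 0.51)]
plug_short [([160.6, 240.2], 0.74), ([293.6, 127.9], 0.74), ([396.9, 198.9], 0.67), ([144.3, 284.5], 0.64), ([182.5, 283.4], 0.58), ([265.3, 158.5], 0.53)]
spare_match [([404.8, 210.2], 0.67), ([190.6, 179.7], 0.49)]
set_rack [([176.4, 213.7], 0.97)]
spares_rack [([398.5, 198.9], 0.6)]
scene {'camera_matrix': array([[431.85046019,   0.        , 277.53856163],
       [  0.        , 431.85046019, 200.78621808],
       [  0.        ,   0.        ,   1.        ]]), 'origin': array([-0.46757345,  0.82551313,  0.72436371]), 'attitude': array([-0.3797868 ,  0.77358357, -0.45905717,  0.21586328])}
0.008 [ 9.81926399e-01 -1.89263059e-01 -6.37443660e-06  2.05077951e-04] 0.35
```

Run:
```python
import cv2
im=cv2.imread("pics/top0.png")
cv2.imwrite("pics/top_crop.png",cv2.resize(im[90:310,110:470],(800,489),interpolation=cv2.INTER_CUBIC))
```

```text
(no output)
```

View pics/top_crop.png

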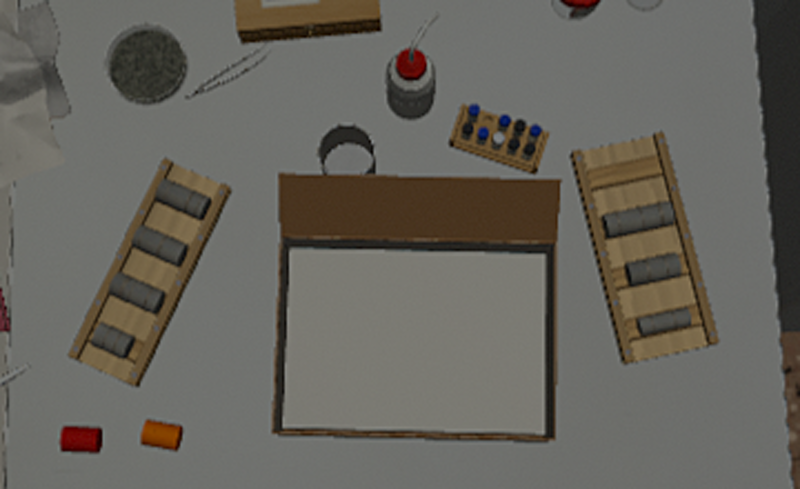

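The top view shows the set rack on the left, with the short plug at its near end at crop (112,340), about full-picture (160,243). In the spares rack, the empty groove is at crop (620,168), the long spare at (640,218), the matching spare at (653,268) and the thin spare at (664,321). Fully open, the fingers would hit neighbouring plugs if I gripped across a plug, so I'll grip the ends with the tips above the rails.

```bash
cat > h.py <<'E'
from bench import ctrl
import numpy as np, cv2
from scipy.spatial.transform import Rotation as R
def ray(cal,px,z):
    K=cal["camera_matrix"]; d=R.from_quat(cal["attitude"]).apply(np.linalg.inv(K)@[px[0],px[1],1.]); o=cal["origin"]
    return o+d*(z-o[2])/d[2]
def quat(yaw):  # tool down, tool y axis at angle yaw (rad) in the world
    y=np.array([np.cos(yaw),np.sin(yaw),0]); z=np.array([0,0,-1.])
    return R.from_matrix(np.c_[np.cross(y,z),y,z]).as_quat()
def best(yaw,pos):  # of the two equal grasps, the one with the smaller last joint
    o=[]
    for k in (0,np.pi):
        q=ctrl.inverse_kinematics(pos,quat(yaw+k))
        if q is not None: o.append((abs(q[5]),yaw+k))
    print(o); return quat(min(o)[1])
E
python3 - <<'E'
from h import *
c=ctrl.get_calibration("top")
pts={"s0":(112,340),"s1":(137,292),"s2":(159,245),"s3":(183,199),"e":(621,168),"long":(640,218),"match":(653,268),"thin":(664,321)}
P={k:ray(c,(110+u/2.222,90+v/2.222),.03) for k,(u,v) in pts.items()}
for k in P: print(k,P[k].round(3))
w=ctrl.get_calibration("wrist"); T=R.from_quat(ctrl.current_tool_rot())
print("cam in tool",T.inv().apply(w["origin"]-ctrl.current_tool_pos()),(T.inv()*R.from_quat(w["attitude"])).as_matrix().round(3),w["camera_matrix"])
for a,b in(("s0","s3"),("thin","e")):
    d=P[b]-P[a]; print(np.linalg.norm(d),np.arctan2(d[1],d[0]))
    yaw=np.arctan2(d[1],d[0])+np.pi/2
    for p in(P[a],P[b],(P[a]+P[b])/2):
        for z in (.035,.2,.3): print(z,end=" "); best(yaw,[p[0],p[1],z])
E
```

```text
s0 [0.427 0.363 0.03 ]
s1 [0.483 0.335 0.03 ]
s2 [0.538 0.309 0.03 ]
s3 [0.593 0.281 0.03 ]
e [ 0.615 -0.241  0.03 ]
long [ 0.554 -0.26   0.03 ]
match [ 0.493 -0.271  0.03 ]
thin [ 0.431 -0.28   0.03 ]
cam in tool [ 0.07529219 -0.00036834 -0.13581111] [[ 0.001 -0.954 -0.298]
 [ 1.     0.001  0.   ]
 [ 0.    -0.298  0.954]] [[342.69074111   0.         278.86708353]
 [  0.         342.69074111 215.18941905]
 [  0.           0.           1.        ]]
0.18519347362144709 -0.4613421101140835
0.035 [(np.float64(0.0552154742509301), np.float64(4.251046870270606))]
0.2 [(np.float64(0.0552154742509301), np.float64(4.251046870270606))]
0.3 [(np.float64(0.0552154742509301), np.float64(4.251046870270606))]
0.035 [(np.float64(2.771363496493782), np.float64(1.109454216680813)), (np.float64(0.37022915709601056), np.float64(4.251046870270606))]
0.2 [(np.float64(2.7713634964937826), np.float64(1.109454216680813)), (np.float64(0.37022915709601056), np.float64(4.251046870270606))]
0.3 [(np.float64(2.7713634964937826), np.float64(1.109454216680813)), (np.float64(0.37022915709601056), np.float64(4.251046
[... 982 characters left out ...]
t64(4.920488210382667))]
0.2 [(np.float64(1.2839933952807774), np.float64(1.7788955567928735)), (np.float64(1.8575992583090155), np.float64(4.920488210382667))]
0.3 [(np.float64(1.2839933952807774), np.float64(1.7788955567928735)), (np.float64(1.8575992583090155), np.float64(4.920488210382667))]
0.035 [(np.float64(1.235296851052027), np.float64(1.7788955567928735)), (np.float64(1.906295802537766), np.float64(4.920488210382667))]
0.2 [(np.float64(1.235296851052027), np.float64(1.7788955567928735)), (np.float64(1.906295802537766), np.float64(4.920488210382667))]
0.3 [(np.float64(1.235296851052027), np.float64(1.7788955567928735)), (np.float64(1.906295802537766), np.float64(4.920488210382667))]
```

Run:
```python
from h import *
p=[.440,.356,.20]
ctrl.movep(p,best(1.109454,p))
c=ctrl.get_calibration("wrist"); im,d=ctrl.camera("wrist")
cv2.imwrite("pics/w1.png",im); np.savez("w1.npz",im=im,d=d,tcp=ctrl.current_tool_pos(),**c)
for q in("plug_short","set_rack"): print([(r["point"],round(r["p"],2)) for r in ctrl.look_for(q,"wrist")])
print(ctrl.current_clock(),ctrl.current_joint_pos())
```

```text
[(np.float64(0.08346832077309507), 4.251046653589793)]
[([373.5, 270.2], 0.89), ([278.4, 206.7], 0.69), ([293.4, 312.6], 0.69)]
[([276.5, 108.2], 0.91)]
1.7583 [ 1.02776588e+00  2.10758055e-01 -2.88178691e-01  2.32527377e-05
 -1.07176362e+00  8.32608384e-02]
```

View pics/w1.png

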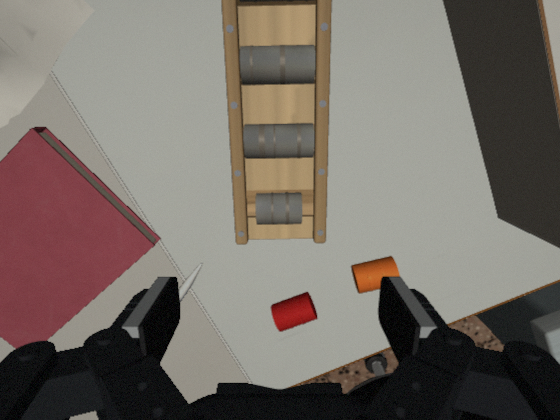

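The wrist view shows the short plug at (278,208) between two rails at columns 240 and 320, with its neighbours at rows 140 and 64. Now I'll get the metric fit from depth.

```bash
cat >> h.py <<'E'
def cloud(im,d,c):
    K=c["camera_matrix"]; v,u=np.mgrid[:420,:560]
    P=np.stack([(u-K[0,2])/K[0,0]*d,(v-K[1,2])/K[1,1]*d,d],-1)
    return R.from_quat(c["attitude"]).apply(P.reshape(-1,3)).reshape(420,560,3)+c["origin"]
def fit(P,ok,centre,yaw,rad=.035,zmin=.030):
    """plug top surface near centre: middle in xy and axis angle (image-region min-area rectangle on the metric plane)"""
    m=ok&(P[...,2]>zmin)&(P[...,2]<.05)&(np.linalg.norm(P[...,:2]-centre[:2],axis=-1)<rad)
    Q=P[m][:,:2]; y=np.array([np.cos(yaw),np.sin(yaw)]); x=np.array([y[1],-y[0]])
    a,b=(Q-centre[:2])@x,(Q-centre[:2])@y
    return len(Q),np.percentile(a,[1,50,99])*1e3,np.percentile(b,[1,50,99])*1e3,P[m][:,2].max()
E
python3 - <<'E'
from h import *
f=np.load("w1.npz"); c={k:f[k] for k in("camera_matrix","origin","attitude")}
P=cloud(f["im"],f["d"],c); ok=f["d"]>0
for px in((278,208),(278,140),(278,64),(237,172),(321,172),(278,230),(278,270),(200,150)): print(px,P[px[1],px[0]].round(4))
# rack yaw from rail tops
g=ok&(P[...,2]>.015)&(P[...,2]<.028); g[:, :210]=0; g[:,345:]=0; g[250:]=0
for lo,hi in((215,252),(308,340)):
    m=g.copy(); m[:,:lo]=0; m[:,hi:]=0
    Q=P[m][:,:2]; l=cv2.fitLine(Q.astype(np.float32),cv2.DIST_HUBER,0,1e-4,1e-4).ravel(); print(len(Q),l,np.arctan(l[1]/l[0]),np.median(P[m][:,2]))
    if lo==215: A=l
    else: n=np.array([-l[1],l[0]]); print("rail spacing",(A[2:]-l[2:])@n)
for a,px in(("s0",(278,208)),("s1",(278,140)),("s2",(278,64))):
    print(a,fit(P,ok,P[px[1],px[0]],1.1094))
E
```

```text
(278, 208) [0.4309 0.3628 0.0393]
(278, 140) [0.4848 0.3361 0.0405]
(278, 64) [0.5378 0.3098 0.0409]
(237, 172) [0.4745 0.3832 0.0245]
(321, 172) [0.4404 0.3142 0.0245]
(278, 230) [0.4025 0.3771 0.0095]
(278, 270) [0.3591 0.3986 0.0018]
(200, 150) [0.5068 0.4092 0.0021]
3489 [ 0.9030182  -0.42960238  0.51470035  0.3637466 ] -0.4440524 0.02306537597437114
3441 [ 0.90371835 -0.42812744  0.48118535  0.29577926] -0.4424197 0.02305686296630377
rail spacing 0.07577204
s0 (1378, array([-17.21626358,  -0.54048668,  10.33620604]), array([-2.07054290e+01, -5.00876576e-03,  2.06832727e+01]), np.float64(0.043075695518549784))
s1 (2340, array([-15.53274458,  -0.76201522,  11.95245501]), array([-2.95058311e+01,  1.22314496e-03,  2.92502442e+01]), np.float64(0.043416926986911575))
s2 (2815, array([-13.44020173,  -0.05125315,  14.24327177]), array([-28.40688824,   0.80773703,  30.30736781]), np.float64(0.0436768267051848))
```

```bash
cat >> h.py <<'E'
from scipy.optimize import least_squares
def measure(P,ok,centre,yaw,rad=.035,r=.015):
    """plug centre xy: cylinder fit across the axis, mid of ends along it"""
    m=ok&(P[...,2]>.027)&(P[...,2]<.05)&(np.linalg.norm(P[...,:2]-centre[:2],axis=-1)<rad)
    y=np.array([np.cos(yaw),np.sin(yaw)]); x=np.array([y[1],-y[0]]); Q=P[m]
    a,b=(Q[:,:2]-centre[:2])@x,(Q[:,:2]-centre[:2])@y
    s=least_squares(lambda t:np.hypot(a-t[0],Q[:,2]-t[1])-r,[0,.025],loss="huber",f_scale=1e-3).x
    e=np.percentile(b,[.7,99.3]); return centre[:2]+x*s[0]+y*e.mean(), s[1], e[1]-e[0]
E
python3 - <<'E'
from h import *
f=np.load("w1.npz"); c={k:f[k] for k in("camera_matrix","origin","attitude")}
P=cloud(f["im"],f["d"],c); ok=f["d"]>0; yaw=-.4432+np.pi/2
y=np.array([np.cos(yaw),np.sin(yaw)]); x=np.array([y[1],-y[0]])
mid=(np.array([.5147003,.3637466])+[.48118535,.29577926])/2
C=[]
for px in((278,208),(278,140),(278,64)):
    q,z,L=measure(P,ok,P[px[1],px[0]],yaw); C.append(q); print(q.round(4),z,L,"along x,y vs rail mid (mm):",(q-mid)@x*1e3,(q-mid)@y*1e3)
E
```

```text
[0.4274 0.3645] 0.026398869889334483 0.041461345828470185 along x,y vs rail mid (mm): -78.67410358883502 1.1297380456150135
[0.4829 0.337 ] 0.026366389173358665 0.05911396448115251 along x,y vs rail mid (mm): -16.678928430747362 0.053368587317371936
[0.5389 0.3103] 0.026327982933303906 0.05912164750966713 along x,y vs rail mid (mm): 45.38058085804323 0.02071519701298499
```

Plugs sit at exact 62 mm spacing, so the fit is good. Now I'll pick up the short plug by its ends and look at the spares rack.

Run:
```python
from h import *
yaw=-.4432+np.pi/2; p=np.array([.4274,.3645])
q=best(yaw,[*p,.12]); ctrl.movep([*p,.12],q)
print(ctrl.move_l([*p,.032],v=.08,force_limit=8), ctrl.current_tool_pos())
ctrl.clamp(); print(ctrl.current_opening(),ctrl.current_grip_force())
ctrl.move_l([*p,.06],v=.06); ctrl.move_l([*p,.25],v=.2)
print(ctrl.current_opening(),ctrl.current_grip_force(),ctrl.current_clock())
# via above the carton
v=[.50,.0,.28]; ctrl.movep(v,best(1.5,v))
v=[.47,-.272,.2]; yw=.208+np.pi/2
ctrl.movep(v,best(yw,v))
c=ctrl.get_calibration("wrist"); im,d=ctrl.camera("wrist")
cv2.imwrite("pics/w2.png",im); np.savez("w2.npz",im=im,d=d,tcp=ctrl.current_tool_pos(),**c)
print(ctrl.current_clock(),ctrl.current_opening())
```

```text
[(np.float64(0.07300140412787526), 4.26918898038469)]
False [0.42766731 0.36487167 0.03254535]
0.04059192201815292 60.75589656829834
0.04042600501244965 60.54430961608887 5.6333
[(np.float64(2.035284025035811), 1.5), (np.float64(1.1063086285539816), 4.641592653589793)]
[(np.float64(1.1991596750552815), 1.7787963267948965), (np.float64(1.9424329785345114), 4.92038898038469)]
9.0583 0.04063013539641698
```

View pics/w2.png

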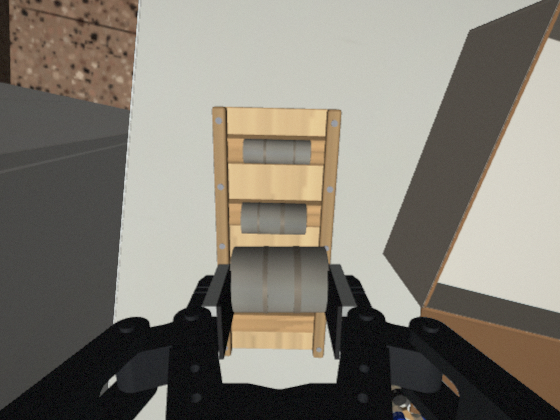

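The short plug is held with an opening of 41 mm. Behind it, the thin spare is at (277,151), the matching spare at (273,219), and the empty groove at rows 315–335.

Run:
```python
from h import *
f=np.load("w2.npz"); c={k:f[k] for k in("camera_matrix","origin","attitude")}
P=cloud(f["im"],f["d"],c); ok=f["d"]>0
g=ok&(P[...,2]>.018)&(P[...,2]<.028); g[:105]=0;g[235:]=0
M=[]
for lo,hi in((208,234),(319,345)):
    m=g.copy(); m[:,:lo]=0; m[:,hi:]=0
    Q=P[m][:,:2]; l=cv2.fitLine(Q.astype(np.float32),cv2.DIST_HUBER,0,1e-4,1e-4).ravel(); print(len(Q),l,np.arctan(l[1]/l[0]),np.median(P[m][:,2])); M.append(l)
th=np.mean([np.arctan(l[1]/l[0]) for l in M]); yaw=th+np.pi/2
y=np.array([np.cos(yaw),np.sin(yaw)]); x=-np.array([y[1],-y[0]])*-1
mid=(M[0][2:]+M[1][2:])/2; print("yaw",yaw,"spacing",(M[0][2:]-M[1][2:])@y)
for px,r in(((273,219),.015),((277,151),.011)):
    q,z,L=measure(P,ok,P[px[1],px[0]],yaw,r=r); print(q.round(4),z,L,(q-mid)@x*1e3,(q-mid)@y*1e3)
    if r==.015: m_=q
X=np.array([np.cos(th),np.sin(th)])
o=m_-y*((m_-mid)@y)
for k in(1,2,-1): print(k,(o+X*.062*k).round(4),(P[270:350,278,2].round(3))[::8] if k==2 else "")
```

```text
1702 [ 0.9825055   0.18623352  0.4600287  -0.32828957] 0.1873272 0.023041020949153584
1665 [ 0.982694    0.18523653  0.44031802 -0.22930026] 0.18631256 0.023084811310009556
yaw 1.7576163 spacing -0.10092785
[ 0.4937 -0.2715] 0.026299575728088623 0.059042937729890235 44.09463550597139 -0.8680456891684092
[ 0.4324 -0.2812] 0.021713452420795174 0.059060864961865245 -17.88573646133622 0.9303766983914648
1 [ 0.5544 -0.2591] 
2 [ 0.6153 -0.2476] [0.205 0.207 0.208 0.209 0.209 0.205 0.012 0.013 0.009 0.009]
-1 [ 0.4326 -0.2821]
```

Run:
```python
from h import *
yaw=1.7576; e=[.6153,-.2476]; m=[.4937,-.2715]
ctrl.movep([*e,.2],best(yaw,[*e,.2]))
ctrl.move_l([*e,.06],v=.15)
print(ctrl.move_l([*e,.0325],v=.04,force_limit=5),ctrl.current_tool_pos(),ctrl.current_opening())
ctrl.open(); ctrl.sleep(.2)
ctrl.move_l([*e,.16],v=.15)
ctrl.movep([*m,.16],best(yaw,[*m,.16]))
im,d=ctrl.camera("wrist"); cv2.imwrite("pics/w3.png",im)
im,d=ctrl.camera("top"); cv2.imwrite("pics/t3.png",cv2.resize(im[130:270,340:460],(720,600)[0:1]+(600,)))
print(ctrl.move_l([*m,.032],v=.08,force_limit=8),ctrl.current_tool_pos())
ctrl.clamp(); print(ctrl.current_opening(),ctrl.current_grip_force())
ctrl.move_l([*m,.06],v=.06); ctrl.move_l([*m,.25],v=.2)
print(ctrl.current_opening(),ctrl.current_grip_force(),ctrl.current_clock())
im,d=ctrl.camera("top"); cv2.imwrite("pics/t4.png",cv2.resize(im[130:270,340:460],(600,600)))
```

```text
[(np.float64(1.2947869598468238), 1.7576), (np.float64(1.8468056937429687), 4.899192653589793)]
True [ 0.61545967 -0.24756395  0.03354245] 0.04062210452513802
[(np.float64(1.2285628635293215), 1.7576), (np.float64(1.9130297900604711), 4.899192653589793)]
False [ 0.49406504 -0.27158563  0.03248171]
0.05848574022658973 63.4218692779541
0.058256436486920776 64.25686597824097 17.625
```

Run:
```python
from h import *
yaw=-.4432+np.pi/2; s=[.4269,.3635]
v=[.50,.0,.28]; ctrl.movep(v,best(1.5,v))
ctrl.movep([*s,.2],best(yaw,[*s,.2]))
im,d=ctrl.camera("top"); cv2.imwrite("pics/t5.png",cv2.resize(im[130:270,340:460],(600,600)))
ctrl.move_l([*s,.06],v=.15)
print(ctrl.move_l([*s,.0325],v=.03,force_limit=5),ctrl.current_tool_pos(),ctrl.current_opening(),ctrl.current_force(),ctrl.current_clock())
```

```text
[(np.float64(2.035284025035811), 1.5), (np.float64(1.1063086285539816), 4.641592653589793)]
[(np.float64(0.07311287647425058), 4.26918898038469)]
True [0.42697269 0.36319988 0.03361805] 0.05774988931548182 [ 0.56071003 -0.20459189  3.73918165] 23.0583
```

View pics/t5.png

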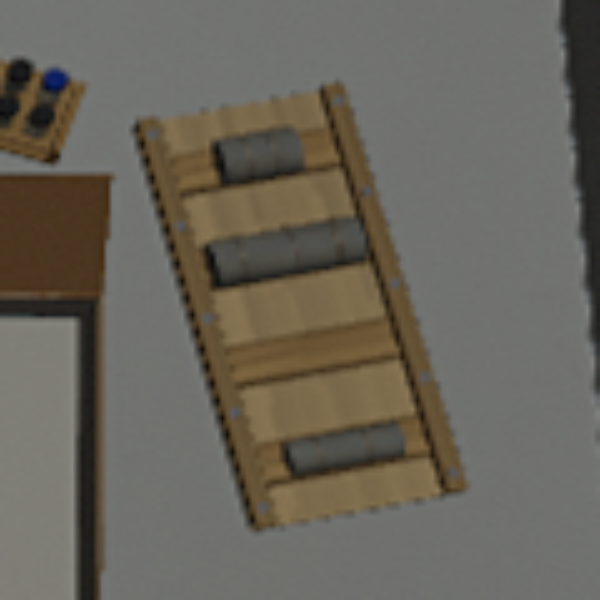

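The short plug lies in the far groove (crop 258,152) and the matching spare's groove is empty. The spare met the groove at the same height as the short plug did, so I'll release it.

Run:
```python
from h import *
ctrl.open(); ctrl.sleep(.2)
t=ctrl.current_tool_pos(); ctrl.move_l([t[0],t[1],.2],v=.15)
yaw=-.4432+np.pi/2
c=ctrl.get_calibration("wrist"); im,d=ctrl.camera("wrist"); cv2.imwrite("pics/w6.png",im)
P=cloud(im,d,c); o=np.r_[t[:2],.03]
q,z,L=measure(P,d>0,o,yaw); y=np.array([np.cos(yaw),np.sin(yaw)])
print(q,z,L,"offset mm",(q-[.4269,.3635])*1e3,ctrl.current_clock())
```

```text
[0.4269187  0.36364055] 0.02636952407887791 0.05909641565434286 offset mm [0.01869684 0.14054832] 24.9667
```

View pics/w6.png

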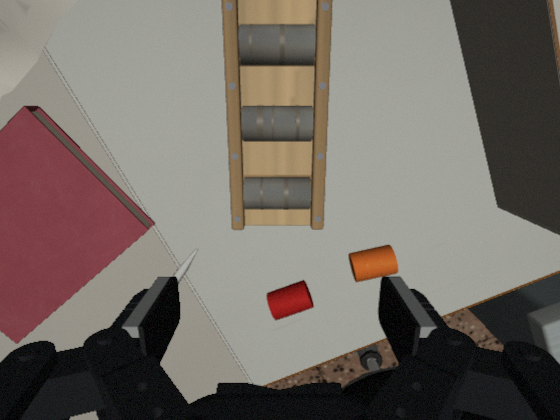

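The spare is fully down in the groove at (278,193), between the rails and at the same height as its neighbours.

```bash
python3 -c "
from bench import ctrl
print(ctrl.close_job())"
```

```text
the job is handed in; nothing more can be done
None
```

The job is handed in at about 25 s on the robot's clock: the short plug lies in the spares rack's empty groove, and the matching spare lies fully down in the set groove it left, measured within 0.2 mm of its middle; the hand-in call returned no verdict.

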